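# Pin the disc cutter and put its punches away

## Robot

A 6-joint arm with a two-finger parallel gripper is mounted at the origin on the work surface. World frame = base frame: x ahead of the robot, y to its left, z up, the work surface at z = 0. Lengths are in m, angles in rad, forces in N, time in s.
With the tool pointing down it reaches from about 0.375 to 0.9 m from the base axis. Payload 3.1 kg.
Tool frame: the origin (TCP) lies midway between the tips of the shut fingers; the grasp point (between the pads) lies 19 mm behind it; z points along the fingers, y is the direction in which the jaws open and shut (so a half turn about z gives the same grasp; the last joint's range is limited). The gripper opens to 85 mm and grips with 20 to 120 N. Pads are 22 mm wide; open, the fingers measure 114 mm over their backs; the gripper's body (76 mm by 85 mm) begins 54 mm behind the grasp point. The pads swing forward as they close: fully open they stand 13 mm farther back than shut.
Start: joints at [-1.407, 0.527, 1.433, -0, 1.181, -0.178], TCP at [0.21, -0.589, 0.231] pointing down, gripper open.
Joint ranges: [-3.08, 3.08], [-0.75, 2.2], [0.22, 2.44], [-1.43, 4.57], [0, 2.65], [-2.85, 2.85]. Speed limits (rad/s): [2.79, 2.79, 3.14, 3.14, 3.14, 3.14].

## Interface

Orientations are given as [roll, pitch, yaw] about the fixed x, y, z axes, in that order (R = Rz(yaw) Ry(pitch) Rx(roll)).
In Python, from rig import manip, imaging, ticket, finder gives the robot as it stands.
- The arm moves only by the tool arm_command, never from a script. Its arguments are lists of equal length, an entry for each row: "travel": the shift along the tool's x, y, z in mm, a list of three; "turn": the turn about the tool's z in degrees; "claw": the finger opening in mm, from 0 to 85.4. A call has 1 to 20 rows; each row shifts and turns the commanded pose from where the row before left it, along the tool's axes as they then stand; what a row does not reach is not made up. A row lasts 1/8 s, in which the tool goes at most 62.5 mm and 10.7 degrees, less where a joint would pass 70% of its speed; a pose out of reach is approached as far as the arm can. A call is refused whole if a number of a shift passes 62.5 or a number of a turn 10.7, either way. A call with a gripper value outside its range is refused whole. The fingers move at their own pace and stop on an object; "squeeze" is the grip in N (left out, the last holds). Time passes only in rows, so rows that do not move let the fingers close. It gives the time, the measured TCP pose, the force and the opening at its end, in the units of the state.
- manip.read_state(): the state, without advancing time (a new reading comes with each control period).
- imaging.snapshot(name): name is "scene" or "top" or "wrist"; returns a dict with "frame" (384x512x3 uint8, blue, green, red), "vfov" (degrees; the focal length in pixels is half the picture's height over the tangent of half this angle, whatever the lens; pixels are square), "cx", "cy" (the principal point, pixels), "xyz" and "rotation" of the camera in the world. Camera axes: x right, y down, z forward; pixel columns grow to the right and rows downward; lengths in m; the calibration is good to about 2 mm. A picture is of the moment at which its call begins. There is no depth.
- ticket.sign_off(): hands the job in, once; it reports no verdict.
Trained networks look in a picture, given as the dict that the camera call returned (one of the last four; its "shot" number tells which), for a name from the list of things; names that differ only in an ending like _2 or _b are one class to them, and where a whole thing is asked for, a point or a joint stands for the part that bears it (a point fixed in the world has none). Each returns a list of dicts, best first, with "conf" (0 to 1); they miss things now and then, are a little off and sometimes report something else, mostly with a low value. They report only what shows in the picture. A call takes as long as a camera call. They do not tell look-alikes from the thing itself.
- finder.search_frame(picture, thing): "box" ([left, top, width, height] in pixels, round what is visible of it).
The state is a dict: "time": time; "joint_pos": joint angles; "joint_vel": joint speeds; "effort": joint torques, N m; "ee_pos": TCP position; "eef_rot": TCP orientation; "wrist_force": force on the tool from outside, world axes, zero at the start; "wrist_torque": the same for the moment, N m; "opening": opening from 0.0 (shut) to 1.0 (fully open).
Only numpy, scipy, OpenCV 4.12 (cv2) and the standard library are available. Lean on these libraries where they do the work, as an engineer would, in place of code of your own. Each camera call takes 0.05 s, during which the arm holds its last target. There are 200 camera calls.

## Task

First line up the disc cutter: push one of the two taper pins from the wooden stand down through each pair of end holes in the guide plate and die until both pins are fully home and upright, so that they pull the loose plate into line with the die, and leave them in. Then put away every punch standing on the bench in the punch tray, thick ones down in the wide row and thin ones down in the narrow row. Leave the soldering block, the jar and the hand tool where they are.

Things in the scene. Friction and masses are not known exactly. Their poses are not given: they have to be found in the camera images.
- die: lower part of the disc cutter: dark steel die plate 80 x 168 mm, 14 mm thick, on two 26 mm high feet under its short edges, fixed to the bench; its top face is 40 mm above the bench. Origin: bench level under its centre; y runs along its 168 mm length, z up. Four holes lie in a line along y: two 16 mm pin holes near the ends (y = +62 and -62 mm) and between them a 31 mm (y = -22 mm) and a 23 mm (y = +24 mm) cutting hole
- die_hole_a (a point): centre of the die's pin hole at its y = +62 mm, at the level of the die's top face (40 mm above the bench); the hole is vertical, 16 mm across, open right through, with free space below down to the bench
- die_hole_b (a point): the same for the die's other pin hole, at y = -62 mm
- guide: the loose guide plate of the cutter: bright aluminium, 80 x 168 x 10 mm, 0.3 kg, same outline and the same four holes as the die, lying flat on it but shifted 3 to 4.5 mm towards the die's +x and up to about 1 degree twisted, so that the holes overlap only partly. Origin: centre of its underside; axes as the die's
- guide_hole_a (a point): centre of the guide plate's pin hole that belongs over die_hole_a, at its underside; 16 mm across, 10 mm deep
- guide_hole_b (a point): the same for the hole that belongs over die_hole_b
- stand: light wooden block 50 x 130 mm, 55 mm high, fixed to the bench, with two 18 mm through holes at y = +35 and -35 mm in which the taper pins hang. Origin: centre of its underside; y along its length
- tray: low light wooden punch tray 210 x 99 mm, fixed to the bench, with two open rows along its x: a wide row (40 mm between the ribs) and a narrow row (27 mm), each 200 mm long inside; floor 4 mm above the bench, ribs and rim 10 mm above the bench. Origin: centre of its underside
- row_thick (a point): middle of the floor of the wide row (for thick punches), 4 mm above the bench; x along the row, y across it
- row_thin (a point): middle of the floor of the narrow row (for thin punches), 4 mm above the bench; x along the row, y across it
- block: bystander: pale soldering block 110 x 170 x 30 mm beyond the cutter; origin centre of its underside
- jar: bystander: small amber glass jar, 56 mm across, 75 mm high, standing; origin centre of its underside
- file: bystander: hand tool with a dark wooden handle lying on the bench beyond the work; origin near the middle of its underside
- pin1: steel taper pin, 0.14 kg, at the start hanging upright in the wooden stand: square grip head 22 x 22 mm and 34 mm high, below it a round shank 15 mm across and 24 mm long, then a taper 22 mm long down to a 4 mm tip. Origin: centre of the head's underside (the shoulder), z up along the pin; the head reaches z = +34 mm, the tip z = -46 mm; x and y square to the head's flat sides. Either pin fits either hole
- pin2: steel taper pin, 0.14 kg, at the start hanging upright in the wooden stand: square grip head 22 x 22 mm and 34 mm high, below it a round shank 15 mm across and 24 mm long, then a taper 22 mm long down to a 4 mm tip. Origin: centre of the head's underside (the shoulder), z up along the pin; the head reaches z = +34 mm, the tip z = -46 mm; x and y square to the head's flat sides. Either pin fits either hole
- thick1: thick steel punch: plain cylinder 28 mm across, 42 mm high, about 0.2 kg, at the start standing on the bench in front of the cutter (it may be absent). Origin: middle of the cylinder (21 mm above its foot), z along its axis
- thick2: thick steel punch: plain cylinder 28 mm across, 42 mm high, about 0.2 kg, at the start standing on the bench in front of the cutter (it may be absent). Origin: middle of the cylinder (21 mm above its foot), z along its axis
- thick3: thick steel punch: plain cylinder 28 mm across, 42 mm high, about 0.2 kg, at the start standing on the bench in front of the cutter (it may be absent). Origin: middle of the cylinder (21 mm above its foot), z along its axis
- thin1: thin steel punch: plain cylinder 20 mm across, 42 mm high, about 0.1 kg, at the start standing on the bench in front of the cutter (it may be absent). Origin: middle of the cylinder (21 mm above its foot), z along its axis
- thin2: thin steel punch: plain cylinder 20 mm across, 42 mm high, about 0.1 kg, at the start standing on the bench in front of the cutter (it may be absent). Origin: middle of the cylinder (21 mm above its foot), z along its axis
- thin3: thin steel punch: plain cylinder 20 mm across, 42 mm high, about 0.1 kg, at the start standing on the bench in front of the cutter (it may be absent). Origin: middle of the cylinder (21 mm above its foot), z along its axis
- thin4: thin steel punch: plain cylinder 20 mm across, 42 mm high, about 0.1 kg, at the start standing on the bench in front of the cutter (it may be absent). Origin: middle of the cylinder (21 mm above its foot), z along its axis
Not all that is in view belongs to the job. What is shaped like the thick1 but black is not meant.

How it is judged:
On the way, in this order (a step that is already met when the one before it is completed fails the run):
1. one taper pin is fully home through guide plate and die ((((horizontal distance between pin1 and die_hole_a below 0.0025 m and z of pin1 in the frame of die below 0.0525 m and angle between pin1's own z axis and vertical below 0.06 rad) or (horizontal distance between pin2 and die_hole_a below 0.0025 m and z of pin2 in the frame of die below 0.0525 m and angle between pin2's own z axis and vertical below 0.06 rad)) or ((horizontal distance between pin1 and die_hole_b below 0.0025 m and z of pin1 in the frame of die below 0.0525 m and angle between pin1's own z axis and vertical below 0.06 rad) or (horizontal distance between pin2 and die_hole_b below 0.0025 m and z of pin2 in the frame of die below 0.0525 m and angle between pin2's own z axis and vertical below 0.06 rad)))), for 0.2 s.
2. both pins are fully home and the guide plate is in line with the die (((horizontal distance between pin1 and die_hole_a below 0.0025 m and z of pin1 in the frame of die below 0.0525 m and angle between pin1's own z axis and vertical below 0.06 rad) or (horizontal distance between pin2 and die_hole_a below 0.0025 m and z of pin2 in the frame of die below 0.0525 m and angle between pin2's own z axis and vertical below 0.06 rad)) and ((horizontal distance between pin1 and die_hole_b below 0.0025 m and z of pin1 in the frame of die below 0.0525 m and angle between pin1's own z axis and vertical below 0.06 rad) or (horizontal distance between pin2 and die_hole_b below 0.0025 m and z of pin2 in the frame of die below 0.0525 m and angle between pin2's own z axis and vertical below 0.06 rad)) and horizontal distance between guide_hole_a and die_hole_a below 0.002 m and horizontal distance between guide_hole_b and die_hole_b below 0.002 m), for 0.2 s.
3. every punch lies or stands in its row (y of thick1 in the frame of row_thick between -0.012 and 0.012 m and x of thick1 in the frame of row_thick between -0.096 and 0.096 m and z of each of thick1, thick2, thick3 in the frame of row_thick below 0.026 m and y of thick2 in the frame of row_thick between -0.012 and 0.012 m and x of thick2 in the frame of row_thick between -0.096 and 0.096 m and y of thick3 in the frame of row_thick between -0.012 and 0.012 m and x of thick3 in the frame of row_thick between -0.096 and 0.096 m and y of thin1 in the frame of row_thin between -0.012 and 0.012 m and x of thin1 in the frame of row_thin between -0.096 and 0.096 m and z of each of thin1, thin2, thin3, thin4 in the frame of row_thin below 0.026 m and y of thin2 in the frame of row_thin between -0.012 and 0.012 m and x of thin2 in the frame of row_thin between -0.096 and 0.096 m and y of thin3 in the frame of row_thin between -0.012 and 0.012 m and x of thin3 in the frame of row_thin between -0.096 and 0.096 m and y of thin4 in the frame of row_thin between -0.012 and 0.012 m and x of thin4 in the frame of row_thin between -0.096 and 0.096 m), for 0.2 s.
At the end, for the whole second after the job is handed in: Each pin hole pair holds a pin: shoulder under 2.5 mm from seated, within 2.5 mm of the die hole's axis, tilt under 0.06 rad; guide holes within 2 mm of the die's; each punch's middle under 26 mm over its row's floor, within 12 mm of its centre line and 96 mm along it; all at rest (all of step 2 and all of step 3 and linear speed of each of pin1, pin2, guide, thick1, thick2, thick3, thin1, thin2, thin3, thin4 below 0.02 m/s); the robot touches nothing.
It fails at once if the soldering block, jar or hand tool is moved more than 25 mm (distance of any of block, jar, file from where it was at the start of the episode above 0.025 m).
Of thick1, thick2, thick3, thin1, thin2, thin3, thin4 only 5 to 7 are there at a start; the rules pass over those that are not, and their reading is None.
At some moment in a run one of thick1, thick2, thick3, thin1, thin2, thin3, thin4 may be knocked a few centimetres aside while the robot is not near it.
It also fails if it takes over 210 s, if anything falls off the work surface, if the arm or the gripper's body presses on something with over 40 N, if the wrist force passes 120 N, or if a joint passes its speed limit or range.

## Working session

There is one attempt and no reset: what is moved stays moved. The work goes in short steps, Python scripts to look and compute and a tool call to move; the robot and the scene stay as the last step left them, time stands still between calls to the robot, and variables do not carry over. Pictures are saved under pics/ and viewed, about 12 in all and at most 16, crops included, and the job is handed in when it is done.

Besides the shell and the picture viewer there is one more tool, called after "Request:" as name([rows], argument=value, ...), one row to a line, values as JSON. arm_command: Moves the arm, as the interface text tells. Its arguments: {"type":"object","properties":{"travel":{"type":"array","items":{"type":"array","items":{"type":"number"}}},"turn":{"type":"array","items":{"type":"number"}},"claw":{"type":"array","items":{"type":"number"}},"squeeze":{"type":"number"}},"required":["travel","turn","claw"]}

```bash
ls; mkdir -p pics; cat > h.py <<'E'
import numpy as np, cv2
from rig import manip, imaging, ticket, finder
def px2w(s,u,v,z):
    f=s["frame"].shape[0]/2/np.tan(np.radians(s["vfov"])/2)
    d=np.array(s["rotation"])@np.array([(u-s["cx"])/f,(v-s["cy"])/f,1.]); p=np.array(s["xyz"])
    return p+d*(z-p[2])/d[2]
def w2px(s,P):
    f=s["frame"].shape[0]/2/np.tan(np.radians(s["vfov"])/2)
    q=np.array(s["rotation"]).T@(np.array(P)-np.array(s["xyz"])); return s["cx"]+f*q[0]/q[2], s["cy"]+f*q[1]/q[2]
E
python3 - <<'E'
from h import *
st=manip.read_state(); print(st)
for n in ("top","scene","wrist"):
    s=imaging.snapshot(n); cv2.imwrite(f"pics/{n}0.png",s["frame"]); np.save(f"pics/{n}0.npy",s,allow_pickle=True)
    print(n,s["vfov"],s["cx"],s["cy"],np.round(s["xyz"],3),np.round(s["rotation"],3).tolist())
    if n=="top":
        for t in "die guide stand tray pin1 thick1 thin1 block jar file".split():
            print(t,[(np.round(b["box"]).astype(int).tolist(),round(b["conf"],2)) for b in finder.search_frame(s,t)])
a=cv2.imread("pics/top0.png");
E
```

```text
pics
{'time': 0.0, 'joint_pos': array([-1.40649843e+00,  5.28481702e-01,  1.43389083e+00, -5.73988097e-06,
        1.18139005e+00, -1.78493835e-01]), 'joint_vel': array([ 3.63903398e-04, -1.26266905e-03, -2.49365737e-03, -1.26422013e-03,
       -6.49409414e-05, -6.81465557e-04]), 'effort': array([ 1.21898040e-03, -4.42349732e+01, -1.78026080e+01, -1.13420281e-04,
        8.37543514e-03,  8.90577724e-06]), 'ee_pos': array([ 0.20998577, -0.58791709,  0.23032772]), 'eef_rot': array([-3.13945626e+00, -3.80043920e-04,  3.42793512e-01]), 'wrist_force': array([ 0.19879698, -0.49170589,  0.04036929]), 'wrist_torque': array([-0.02326363,  0.02676069, -0.03888395]), 'opening': 0.9972823027475599}
top 56.59385470710347 260.01940196545996 197.08134391484631 [ 0.503 -0.017  0.943] [-3.038, 0.03, -1.578]
die [([216, 178, 64, 30], 0.69)]
guide [([212, 171, 68, 35], 0.84), ([348, 128, 21, 21], 0.45)]
stand [([131, 190, 62, 31], 0.7), ([356, 193, 35, 82], 0.25)]
tray [([355, 193, 39, 84], 0.85)]
pin1 [([303, 243, 10, 8], 0.18)]
thick1 [([225, 244, 13, 6], 0.57), ([167, 281, 17, 8], 0.51), ([194, 253, 13, 14], 0.47), ([284, 255, 9, 14], 0.33)]
thin1 [([304, 241, 4, 9], 0.62)]
block [([224, 101, 68, 48], 0.78), ([353, 192, 43, 88], 0.71)]
jar [([345, 127, 26, 24], 0.72)]
file [([154, 114, 39, 62], 0.94), ([134, 191, 59, 31], 0.45)]
scene 43.82245295506476 258.72798130981863 183.85035622728586 [0.961 0.499 0.896] [-2.485, -0.008, 2.54]
wrist 62.173138545976194 255.57912663329697 190.8622773798959 [ 0.286 -0.561  0.374] [2.824, -0.0, -1.229]
```

```bash
sed -i '1a from scipy.spatial.transform import Rotation as Ro\ndef RM(s): return Ro.from_euler("xyz",s["rotation"]).as_matrix()' h.py; sed -i 's/np.array(s\["rotation"\])/RM(s)/g' h.py
python3 -c "
import cv2
a=cv2.imread('pics/top0.png');cv2.imwrite('pics/topc.png',cv2.resize(a[95:300,115:405],None,fx=2.75,fy=2.75,interpolation=cv2.INTER_CUBIC))
a=cv2.imread('pics/scene0.png');cv2.imwrite('pics/scenec.png',cv2.resize(a,None,fx=1.5,fy=1.5,interpolation=cv2.INTER_CUBIC))"
```

```text
(no output)
```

View pics/topc.png

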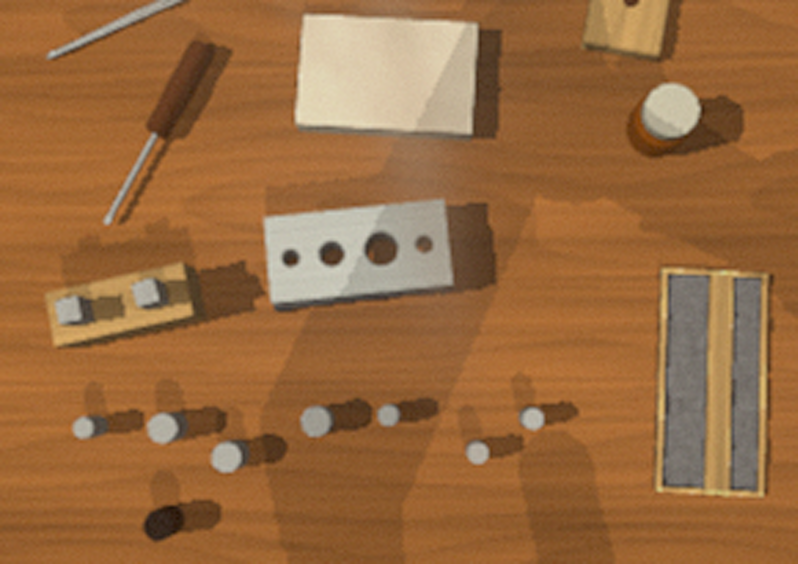

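View pics/scenec.png

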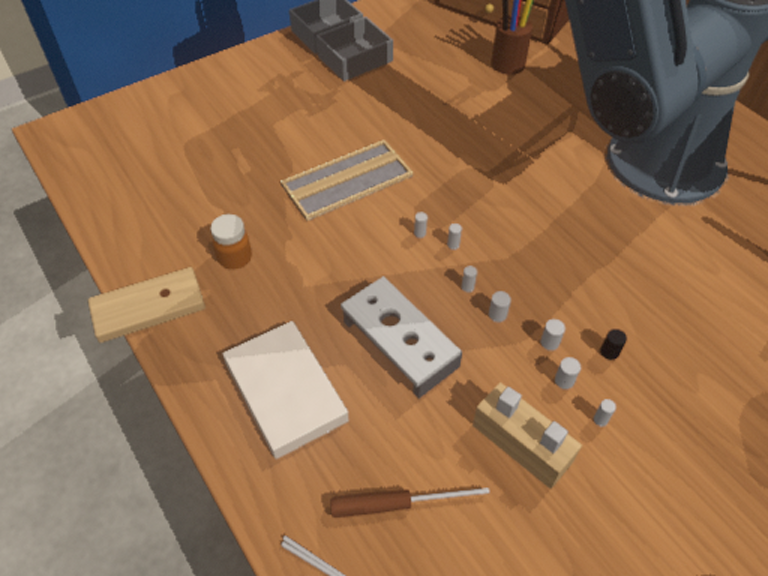

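```bash
cat > m.py <<'E'
from h import *
s=np.load("pics/top0.npy",allow_pickle=True).item()
def c(u,v,z): return np.round(px2w(s,115+u/2.75,95+v/2.75,z)[:2]*1000)
for n,u,v,z in [("T1",163,427,.042),("T2",228,456,.042),("T3",316,420,.042),("t1",86,427,.042),("t2",389,414,.042),("t3",478,451,.042),("t4",533,417,.042),("black",165,521,.04),
 ("pinL",70,309,.089),("pinR",148,291,.089),("st1",47,293,.055),("st2",184,264,.055),("st3",197,318,.055),("st4",58,346,.055),
 ("g1",264,216,.05),("g2",446,200,.05),("g3",454,285,.05),("g4",272,304,.05),("ga",290,257,.05),("gs",331,253,.05),("gl",381,248,.05),("gb",424,243,.05),
 ("tr1",660,268,.01),("tr2",770,272,.01),("tr3",766,495,.01),("tr4",656,491,.01),
 ("jar",671,110,.075)]: print(n,c(u,v,z))
w=np.load("pics/wrist0.npy",allow_pickle=True).item()
R=RM(w); st=manip.read_state(); E=Ro.from_euler("xyz",st["eef_rot"]).as_matrix()
print("cam in tool",np.round(E.T@(np.array(w["xyz"])-st["ee_pos"]),4),"\n",np.round(E.T@R,3)); print(np.round(E,3))
E
python3 m.py
```

```text
T1 [465. 226.]
T2 [438. 166.]
T3 [470.  85.]
t1 [465. 297.]
t2 [475.  19.]
t3 [441. -62.]
t4 [ 472. -112.]
black [380. 223.]
pinL [570. 298.]
pinR [586. 229.]
st1 [588. 332.]
st2 [613. 206.]
st3 [564. 193.]
st4 [539. 321.]
g1 [658. 133.]
g2 [671. -36.]
g3 [592. -42.]
g4 [576. 125.]
ga [619. 109.]
gs [623.  71.]
gl [627.  25.]
gb [631. -15.]
tr1 [ 610. -239.]
tr2 [ 605. -342.]
tr3 [ 398. -329.]
tr4 [ 402. -228.]
jar [ 746. -238.]
cam in tool [ 0.0806 -0.0004 -0.1427] 
 [[-0.001 -0.95  -0.312]
 [ 1.    -0.001  0.   ]
 [-0.    -0.312  0.95 ]]
[[ 0.942  0.336  0.   ]
 [ 0.336 -0.942 -0.   ]
 [ 0.     0.    -1.   ]]
```

```bash
cat >> h.py <<'E'
def go(x,y,z,yaw=None):
    "x,y,z mm: total tool-frame shift and the turn to do after it"
    st=manip.read_state(); E=Ro.from_euler("xyz",st["eef_rot"]).as_matrix(); yw=st["eef_rot"][2]
    d=E.T@(np.array([x,y,z])-st["ee_pos"]*1000); n=np.ceil(max(abs(d))/60)
    print("at",np.round(st["ee_pos"]*1000,1),np.round(yw,3),"tool shift",np.round(d,1),"per row of",n,np.round(d/n,1),"turn deg",None if yaw is None else round(np.degrees(yw-yaw),1))
def snap(n,name,crop=None,k=1):
    s=imaging.snapshot(n); np.save(f"pics/{name}.npy",s,allow_pickle=True); f=s["frame"]
    if crop: a,b,c,d=crop; f=f[b:d,a:c]
    cv2.imwrite(f"pics/{name}.png",cv2.resize(f,None,fx=k,fy=k,interpolation=cv2.INTER_CUBIC)); return s
E
python3 -c "
from h import *
go(545,47,231);go(545,47,115,.1)"
```

```text
at [ 210.1 -588.6  231.3] 0.343 tool shift [ 5.290e+02 -4.861e+02  3.000e-01] per row of 9.0 [ 58.8 -54.    0. ] turn deg None
at [ 210.1 -588.6  231.3] 0.343 tool shift [ 529.  -486.1  116.3] per row of 9.0 [ 58.8 -54.   12.9] turn deg 13.9
```

Request:
arm_command([
  [44.1, -40.5, 0],
  [44.1, -40.5, 0],
  [44.1, -40.5, 0],
  [44.1, -40.5, 0],
  [44.1, -40.5, 0],
  [44.1, -40.5, 0],
  [44.1, -40.5, 0],
  [44.1, -40.5, 0],
  [44.1, -40.5, 0],
  [44.1, -40.5, 0],
  [44.1, -40.5, 0],
  [44.1, -40.5, 0],
  [0, 0, 58],
  [0, 0, 58],
  [0, 0, 0],
  [0, 0, 0],
], turn=[0, 0, 0, 0, 0, 0, 0, 0, 0, 0, 0, 0, 7, 7, 0, 0], claw=[85, 85, 85, 85, 85, 85, 85, 85, 85, 85, 85, 85, 85, 85, 85, 85])

```text
time: 2.65
ee_pos: [0.5465, 0.0467, 0.1169]
eef_rot: [3.141, -0.003, 0.1]
wrist_force: [0.3, 1.0, -0.0]
opening: 0.998
```

```bash
python3 -c "
from h import *
go(570,263,190,.228)
s=snap('wrist','w1',None,1.5)"
```

```text
at [546.5  46.7 116.9] 0.1 tool shift [  45.2 -212.8  -73.2] per row of 4.0 [ 11.3 -53.2 -18.3] turn deg -7.3
```

View pics/w1.png

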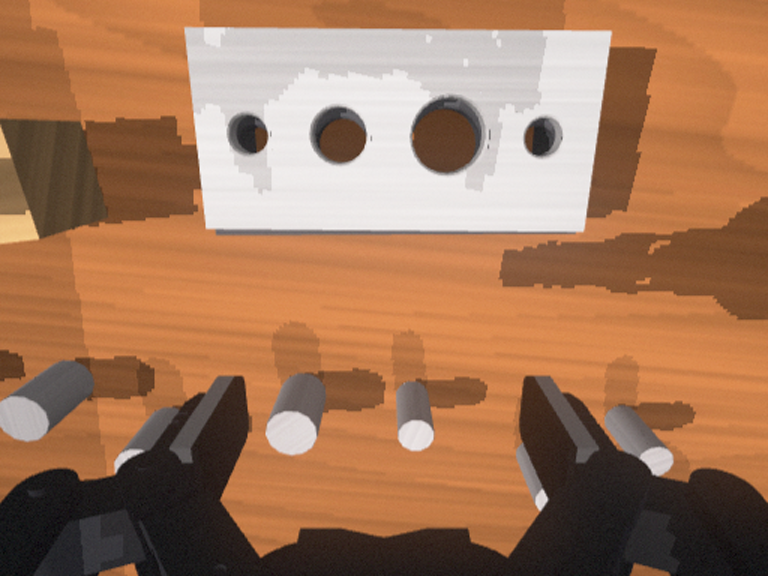

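```bash
python3 -c "
from h import *
a=np.load('pics/w1.npy',allow_pickle=True).item()['frame']
def c(x0,y0,w,h,k): return cv2.resize(a[y0:y0+h,x0:x0+w],(w*k,h*k),interpolation=cv2.INTER_CUBIC)
top=np.hstack([c(140,65,50,45,8),c(340,65,50,45,8)]); bot=np.hstack([c(130,140,50,25,8),c(350,140,50,25,8)])
cv2.imwrite('pics/holes.png',np.vstack([top,bot]))"
```

```text
(no output)
```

View pics/holes.png

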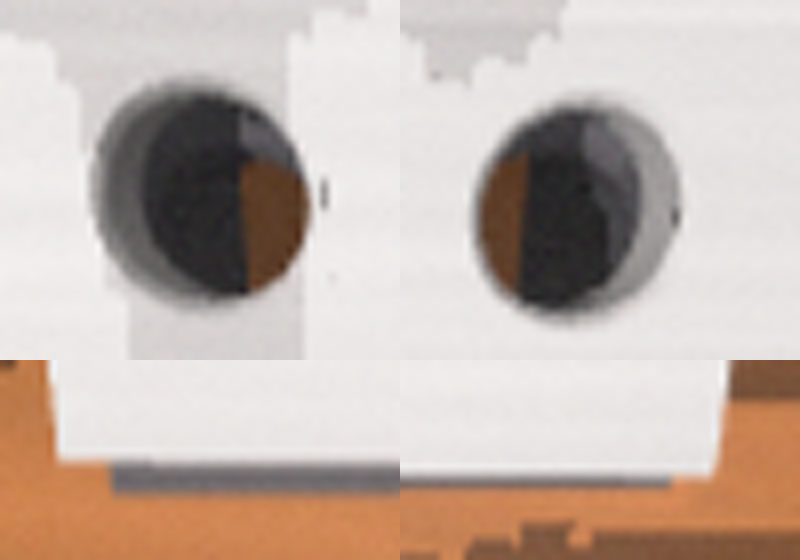

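```bash
cat > m2.py <<'E'
from h import *
s=np.load("pics/w1.npy",allow_pickle=True).item(); P=lambda u,v,z:px2w(s,u,v,z)[:2]*1000
def frame(p,q,name,L):
    y=(p-q)/np.linalg.norm(p-q); x=np.array([y[1],-y[0]]); m=(p+q)/2
    print(name,"len",np.round(np.linalg.norm(p-q),1),L,"yaw",np.round(np.arctan2(-y[0],y[1]),4)); return m,x,y
a,b=P(165,89.1,.05),P(362.2,91,.05); m,x,y=frame(a,b,"guide",124); print(a,b)
c,d=P(144,156.7,.04),P(383.1,155.9,.04); m2,x2,y2=frame(c,d,"die",168); C=m2+40*x2; print("die hole a",C+62*y2,"b",C-62*y2)
print("guide c",m,"die c",C,"offset",np.array([x2,y2])@(m-C))
for n,p in (("g-x+y",(137.2,153)),("g-x-y",(389.3,154.5))): print(n,P(*p,.05))
E
python3 m2.py
```

```text
guide len 123.9 124 yaw 0.0901
[619.45987016 111.52096718] [630.60487033 -11.86902331]
die len 167.6 168 yaw 0.1024
die hole a [614.38711914 110.7058166 ] b [627.06547365 -12.64433268]
guide c [625.03237025  49.82597194] die c [620.7262964   49.03074196] offset [4.364815   0.35078875]
g-x+y [576.88597647 129.48923444]
g-x-y [592.51702257 -38.08860713]
```

```bash
python3 -c "
from h import *
go(510,247,135,.228)"
```

```text
at [547.2  46.6 117.8] 0.099 tool shift [ -17.  -203.1  -17.5] per row of 4.0 [ -4.3 -50.8  -4.4] turn deg -7.4
```

Request:
arm_command([
  [-4, -51, -4],
  [-4, -51, -4],
  [-4, -51, -4],
  [-4, -51, -4],
  [0, 0, 0],
  [0, 0, 0],
], turn=[0, 0, 0, 0, -7.4, 0], claw=[60, 60, 60, 60, 60, 60])

```text
time: 3.45
ee_pos: [0.5107, 0.2494, 0.1345]
eef_rot: [-3.141, -0.006, 0.228]
wrist_force: [0.3, 0.2, 0.5]
opening: 0.703
```

```bash
python3 -c "
from h import *
go(570,263,190,.228)
s=snap('wrist','w2',None,1.5)"
```

```text
at [510.7 249.4 134.5] 0.228 tool shift [ 61.2   0.1 -55.1] per row of 2.0 [ 30.6   0.1 -27.6] turn deg 0.0
```

View pics/w2.png

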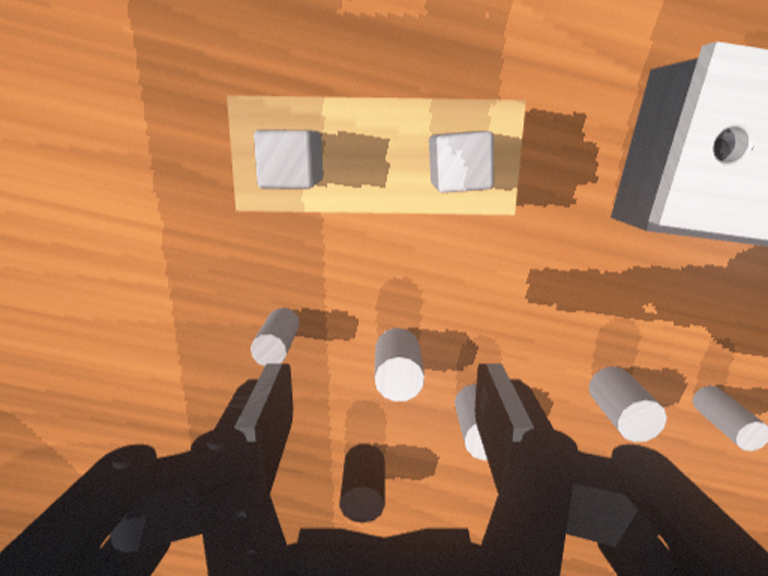

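```bash
python3 -c "
from h import *
s=np.load('pics/w2.npy',allow_pickle=True).item(); P=lambda u,v,z:px2w(s,u/1.5,v/1.5,z)[:2]*1000
for z in (.089,): 
  L,R=P(283,159,z),P(465,161,z); print(L,R,np.linalg.norm(L-R),np.arctan2(-(L-R)[0],(L-R)[1]))
for q in [[(254,130),(309,130)],[(257,188),(312,188)],[(437,134),(490,131)],[(441,191),(493,189)]]:
  a,b=P(*q[0],.089),P(*q[1],.089); d=b-a; print(np.linalg.norm(d),'tool yaw for y jaw',np.arctan2(d[0],-d[1]))
go(R[0],R[1],150,.19)
"
```

```text
[570.25642374 302.97062483] [585.22935248 234.98051608] 69.61927523237962 0.21676220081699835
20.651626629479697 tool yaw for y jaw 0.22742375968382403
21.407692552764416 tool yaw for y jaw 0.2273793862045433
19.91050006139124 tool yaw for y jaw 0.28139556415012434
20.24491880253739 tool yaw for y jaw 0.26537558569028674
at [510.5 248.7 134. ] 0.226 tool shift [ 69.8  30.1 -15.7] per row of 2.0 [34.9 15.  -7.8] turn deg 2.1
```

Request:
arm_command([
  [35, 15, 0],
  [35, 15, 0],
  [0, 0, 0],
  [0, 0, 40],
  [0, 0, 30],
  [0, 0, 3],
  [0, 0, 0],
  [0, 0, 0],
  [0, 0, 0],
  [0, 0, 0],
  [0, 0, 0],
  [0, 0, 0],
], turn=[0, 0, -2.5, 0, 0, 0, 0, 0, 0, 0, 0, 0], claw=[50, 50, 50, 50, 50, 50, 50, 10, 10, 10, 10, 10], squeeze=60)

```text
time: 5.0
ee_pos: [0.5854, 0.2352, 0.0601]
eef_rot: [3.141, -0.003, 0.271]
wrist_force: [-0.1, -0.8, 7.0]
opening: 0.248
```

Request:
arm_command([
  [0, 0, -30],
  [0, 0, -30],
  [0, 0, 0],
], turn=[0, 0, 9.8], claw=[10, 10, 10])

```text
time: 5.38
ee_pos: [0.5859, 0.2356, 0.1212]
eef_rot: [-3.141, -0.006, 0.096]
wrist_force: [0.3, -0.7, -1.2]
opening: 0.246
```

```bash
python3 -c "
from h import *
go(614.4,110.7,115,.1)"
```

```text
at [585.9 235.6 121.2] 0.096 tool shift [ 16.4 127.    6.2] per row of 3.0 [ 5.5 42.3  2.1] turn deg -0.2
```

Request:
arm_command([
  [5.5, 42.3, 0],
  [5.5, 42.3, 0],
  [5.4, 42.4, 0],
  [0, 0, 5],
  [0, 0, 0],
  [0, 0, 0],
], turn=[0, 0, 0, 0, 0, 0], claw=[10, 10, 10, 10, 10, 10])

```text
time: 6.12
ee_pos: [0.6125, 0.1116, 0.1131]
eef_rot: [-3.141, 0.001, 0.102]
wrist_force: [-0.6, -0.5, -1.7]
opening: 0.244
```

```bash
python3 -c "
from h import *
go(614.4,110.7,115,.1)
s=snap('wrist','w3',(130,100,390,295),3)"
```

```text
at [612.5 111.6 113.1] 0.102 tool shift [ 1.8  1.1 -1.9] per row of 1.0 [ 1.8  1.1 -1.9] turn deg 0.1
```

View pics/w3.png

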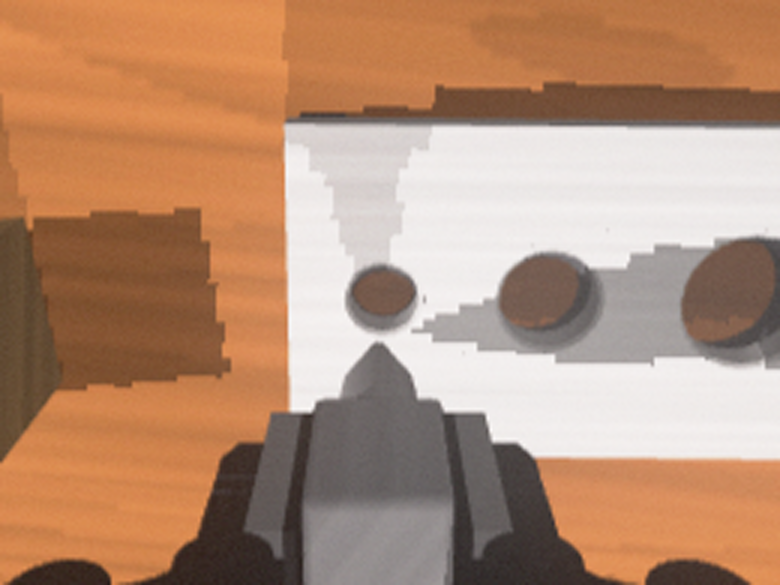

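```bash
python3 -c "
from h import *
s=np.load('pics/w3.npy',allow_pickle=True).item(); P=lambda u,v,z:px2w(s,u/3+130,v/3+100,z)[:2]*1000
print(P(377,346,.062),P(382,298,.05)); 
E=Ro.from_euler('xyz',manip.read_state()['eef_rot']).as_matrix(); print((E.T@(np.array(s['xyz'])-manip.read_state()['ee_pos'])))"
```

```text
[612.34726781 111.99806852] [619.29098682 111.54703793]
[ 0.08039296 -0.00045681 -0.14258005]
```

Request:
arm_command([
  [2, 1, 0],
  [0, 0, 10],
  [0, 0, 8],
  [0, 0, 5],
  [0, 0, 5],
  [0, 0, 0],
], turn=[0, 0, 0, 0, 0, 0], claw=[10, 10, 10, 10, 10, 10])

```text
time: 6.92
ee_pos: [0.6156, 0.1095, 0.0851]
eef_rot: [3.141, -0.0, 0.1]
wrist_force: [2.5, -0.1, -1.1]
opening: 0.244
```

Request:
arm_command([
  [-0.8, -0.8, 2],
  [0, 0, 4],
  [0, 0, 4],
  [0, 0, 0],
], turn=[0, 0, 0, 0], claw=[10, 10, 10, 10])

```text
time: 7.42
ee_pos: [0.6136, 0.11, 0.0746]
eef_rot: [3.141, 0.002, 0.1]
wrist_force: [2.3, 0.6, 0.2]
opening: 0.248
```

```bash
python3 -c "
from h import *
for i in range(5):
  s=imaging.snapshot('wrist'); st=manip.read_state(); print(np.round(st['ee_pos']*1e3,1),np.round(st['wrist_force'],1),np.round(st['eef_rot'],3))"
```

```text
[613.4 110.   74.6] [ 3.5 -1.  -0.6] [3.141e+00 2.000e-03 1.000e-01]
[613.3 110.   74.6] [ 2.7 -0.1 -1.3] [3.142e+00 3.000e-03 1.000e-01]
[613.3 110.   74.6] [ 2.7  0.9 -0.8] [3.142e+00 3.000e-03 1.000e-01]
[613.3 110.   74.7] [ 2.7 -0.2 -1.6] [3.142e+00 3.000e-03 1.000e-01]
[613.3 110.   74.7] [ 1.7 -0.4 -1.1] [3.142e+00 3.000e-03 1.000e-01]
```

Request:
arm_command([
  [0.8, -0.6, 2],
  [0, 0, 2],
  [0, 0, 2],
  [0, 0, 0],
], turn=[0, 0, 0, 0], claw=[10, 10, 10, 10])

```text
time: 8.18
ee_pos: [0.6144, 0.1107, 0.0689]
eef_rot: [3.141, 0.002, 0.1]
wrist_force: [-0.7, -1.6, 0.1]
opening: 0.247
```

Request:
arm_command([
  [0, 0, 2],
  [0, 0, 2],
  [0, 0, 0],
], turn=[0, 0, 0], claw=[10, 10, 10])

```text
time: 8.55
ee_pos: [0.6146, 0.1107, 0.0651]
eef_rot: [3.141, 0.001, 0.1]
wrist_force: [-1.4, -2.8, 1.4]
opening: 0.245
```

Request:
arm_command([
  [0, 0, 3],
  [0, 0, 3],
  [0, 0, 3],
  [0, 0, 2],
  [0, 0, 0],
], turn=[0, 0, 0, 0, 0], claw=[10, 10, 10, 10, 10])

```text
time: 9.18
ee_pos: [0.6147, 0.1108, 0.0551]
eef_rot: [3.142, 0.001, 0.1]
wrist_force: [-5.1, -2.9, 8.0]
opening: 0.248
```

Request:
arm_command([
  [0, 0, 1],
  [0, 0, 1],
  [0, 0, 0],
], turn=[0, 0, 0], claw=[10, 10, 10])

```text
time: 9.55
ee_pos: [0.6147, 0.1108, 0.0551]
eef_rot: [3.141, 0.0, 0.101]
wrist_force: [-7.4, -3.8, 18.6]
opening: 0.24
```

Request:
arm_command([
  [0, 0, 0],
  [0, 0, 0],
  [0, 0, -30],
  [0, 0, -50],
  [0, 0, 0],
], turn=[0, 0, 0, 0, 0], claw=[50, 50, 50, 50, 50])

```text
time: 10.18
ee_pos: [0.6188, 0.1113, 0.136]
eef_rot: [3.141, -0.01, 0.1]
wrist_force: [0.0, 0.8, 0.0]
opening: 0.581
```

```bash
python3 -c "
from h import *
go(570.3,303,135,.227)"
```

```text
at [618.8 111.3 136. ] 0.1 tool shift [ -29.1 -195.5    0.7] per row of 4.0 [ -7.3 -48.9   0.2] turn deg -7.3
```

Request:
arm_command([
  [-6.5, -48.9, 0],
  [-6.5, -48.9, 0],
  [-6.5, -48.9, 0],
  [-6.5, -48.9, 0],
  [0, 0, 0],
  [0, 0, 0],
  [0, 0, 0],
], turn=[0, 0, 0, 0, -7.3, 0, 0], claw=[50, 50, 50, 50, 50, 50, 50])

```text
time: 11.05
ee_pos: [0.5696, 0.3025, 0.1314]
eef_rot: [-3.142, 0.001, 0.225]
wrist_force: [0.2, -0.3, -0.5]
opening: 0.588
```

```bash
python3 -c "
from h import *
go(570.3,303,60,.227)"
```

```text
at [569.6 302.5 131.4] 0.225 tool shift [ 0.9 -0.4 71.4] per row of 2.0 [ 0.5 -0.2 35.7] turn deg -0.1
```

Request:
arm_command([
  [0.8, -0.4, 36],
  [0, 0, 30],
  [0, 0, 5],
  [0, 0, 0],
  [0, 0, 0],
  [0, 0, 0],
  [0, 0, 0],
  [0, 0, 0],
  [0, 0, -30],
  [0, 0, -30],
  [0, 0, 0],
], turn=[0, 0, 0, 0, 0, 0, 0, 0, 0, 0, 7.3], claw=[50, 50, 50, 50, 10, 10, 10, 10, 10, 10, 10])

```text
time: 12.42
ee_pos: [0.5719, 0.3042, 0.124]
eef_rot: [-3.14, -0.005, 0.097]
wrist_force: [0.1, -0.1, -1.4]
opening: 0.244
```

```bash
python3 -c "
from h import *
go(627.1,-12.6,120,.1)"
```

```text
at [571.9 304.2 124. ] 0.097 tool shift [ 24.3 320.6   3.7] per row of 6.0 [ 4.1 53.4  0.6] turn deg -0.2
```

Request:
arm_command([
  [0, 0, -30],
  [4.1, 53.4, 0],
  [4.1, 53.4, 0],
  [4.1, 53.4, 0],
  [4.1, 53.4, 0],
  [4.1, 53.4, 0],
  [4.1, 53.4, 0],
  [0, 0, 30],
  [0, 0, 0],
  [0, 0, 0],
  [0, 0, 0],
], turn=[0, 0, 0, 0, 0, 0, 0, 0, 0, 0, 0], claw=[10, 10, 10, 10, 10, 10, 10, 10, 10, 10, 10])

```text
time: 13.8
ee_pos: [0.6275, -0.012, 0.1224]
eef_rot: [3.141, -0.002, 0.102]
wrist_force: [0.4, -0.3, -1.8]
opening: 0.246
```

```bash
python3 -c "
from h import *
s=snap('wrist','w4',(130,100,390,295),3)
go(627.1,-12.6,115,.1)"
```

```text
at [627.5 -12.1 122.4] 0.102 tool shift [-0.4  0.5  7.4] per row of 1.0 [-0.4  0.5  7.4] turn deg 0.1
```

View pics/w4.png

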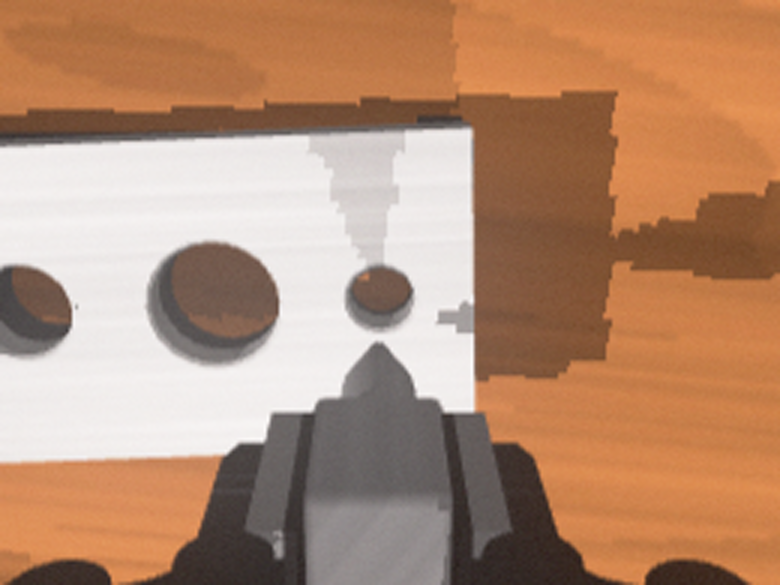

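```bash
python3 -c "
from h import *
s=np.load('pics/w4.npy',allow_pickle=True).item(); P=lambda u,v,z:px2w(s,u/3+130,v/3+100,z)[:2]*1000
print(P(377,346,.071),P(380,298,.05))"
```

```text
[627.32834579 -11.58186814] [631.08007575 -11.9502259 ]
```

Request:
arm_command([
  [-0.4, 0.5, 10],
  [0, 0, 10],
  [0, 0, 8],
  [0, 0, 5],
  [0, 0, 0],
], turn=[0, 0, 0, 0, 0], claw=[10, 10, 10, 10, 10])

```text
time: 14.48
ee_pos: [0.6276, -0.0136, 0.0883]
eef_rot: [3.141, -0.002, 0.1]
wrist_force: [3.3, -0.3, 1.5]
opening: 0.243
```

Request:
arm_command([
  [-0.3, -0.8, 4],
  [0, 0, 4],
  [0, 0, 4],
  [0, 0, 4],
  [0, 0, 3],
  [0, 0, 0],
], turn=[0, 0, 0, 0, 0, 0], claw=[10, 10, 10, 10, 10, 10])

```text
time: 15.22
ee_pos: [0.6279, -0.0129, 0.0694]
eef_rot: [3.141, -0.004, 0.1]
wrist_force: [6.4, 1.2, 0.9]
opening: 0.244
```

Request:
arm_command([
  [-0.3, -0.2, 2],
  [0, 0, 2],
  [0, 0, 2],
  [0, 0, 0],
], turn=[0, 0, 0, 0], claw=[10, 10, 10, 10])

```text
time: 15.72
ee_pos: [0.6281, -0.0128, 0.0644]
eef_rot: [3.14, -0.005, 0.1]
wrist_force: [6.5, 0.0, 5.8]
opening: 0.248
```

Request:
arm_command([
  [0, 0, 3],
  [0, 0, 3],
  [0, 0, 2],
  [0, 0, 2],
  [0, 0, 0],
], turn=[0, 0, 0, 0, 0], claw=[10, 10, 10, 10, 10])

```text
time: 16.35
ee_pos: [0.6283, -0.0129, 0.0579]
eef_rot: [3.14, -0.006, 0.1]
wrist_force: [0.3, 1.1, 24.2]
opening: 0.25
```

Request:
arm_command([
  [-0.2, 0, 1.5],
  [0, 0, 1.5],
  [0, 0, 0],
  [0, 0, 0],
], turn=[0, 0, 0, 0], claw=[10, 10, 10, 10])

```text
time: 16.85
ee_pos: [0.6283, -0.0128, 0.0578]
eef_rot: [3.139, -0.007, 0.1]
wrist_force: [-2.9, 2.2, 38.9]
opening: 0.246
```

Request:
arm_command([
  [0, 0, 0],
  [0, 0, 0],
  [0, 0, -30],
  [0, 0, -15],
  [0, 0, 0],
  [0, 0, 0],
  [0, 0, 0],
  [0, 0, 0],
], turn=[0, 0, 0, 0, 0, 0, 0, 0], claw=[50, 50, 50, 50, 0, 0, 0, 0])

```text
time: 17.85
ee_pos: [0.6252, -0.0124, 0.0946]
eef_rot: [-3.141, 0.001, 0.1]
wrist_force: [-0.2, -0.2, 0.1]
opening: -0.001
```

Request:
arm_command([
  [0, 0, 6],
  [0, 0, 3],
  [0, 0, 0],
], turn=[0, 0, 0], claw=[0, 0, 0])

```text
time: 18.23
ee_pos: [0.6253, -0.0124, 0.0857]
eef_rot: [-3.141, 0.001, 0.1]
wrist_force: [-1.0, -0.2, 0.1]
opening: 0.002
```

Request:
arm_command([
  [2.5, 0, 0],
  [0, 0, 1.5],
  [0, 0, 1.5],
  [0, 0, 0],
], turn=[0, 0, 0, 0], claw=[0, 0, 0, 0])

```text
time: 18.73
ee_pos: [0.6286, -0.0123, 0.0841]
eef_rot: [3.141, -0.001, 0.1]
wrist_force: [-0.4, 0.2, 4.2]
opening: 0.001
```

Request:
arm_command([
  [0, 0, 1.5],
  [0, 0, 0],
  [0, 0, -30],
  [0, 0, -40],
  [0, 0, 0],
], turn=[0, 0, 0, 0, 0], claw=[0, 0, 0, 0, 0])

```text
time: 19.35
ee_pos: [0.6305, -0.0127, 0.1551]
eef_rot: [3.139, -0.007, 0.1]
wrist_force: [0.1, 0.2, -0.8]
opening: -0.003
```

```bash
python3 -c "
from h import *
go(560,47,140,.1)"
```

```text
at [630.5 -12.7 155.1] 0.1 tool shift [-64.3 -66.5  14.5] per row of 2.0 [-32.2 -33.2   7.3] turn deg 0.0
```

Request:
arm_command([
  [-40, -22, -5],
  [-40, -22, -5],
  [-26, -22, -5],
  [0, 0, 0],
  [0, 0, 0],
], turn=[0, 0, 0, 0, 0], claw=[0, 0, 0, 0, 0])

```text
time: 19.98
ee_pos: [0.5168, 0.0426, 0.1664]
eef_rot: [3.141, -0.001, 0.1]
wrist_force: [0.6, 0.2, -0.5]
opening: -0.001
```

```bash
python3 -c "
from h import *
snap('wrist','w5',None,1.5); go(440,200,140,.1)"
```

```text
at [517.2  42.4 166.5] 0.1 tool shift [ -61.1 -164.6   26.4] per row of 3.0 [-20.4 -54.9   8.8] turn deg -0.0
```

View pics/w5.png

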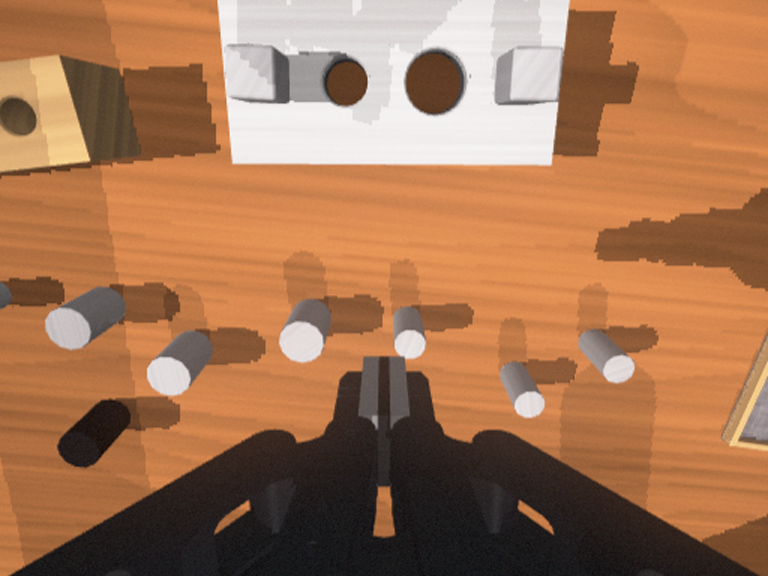

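```bash
cat >> h.py <<'E'
def tops(s,z=.042):
    "bright grey punch tops in a wrist picture -> world mm and diameter"
    hsv=cv2.cvtColor(s["frame"],cv2.COLOR_BGR2HSV); m=((hsv[...,1]<60)&(hsv[...,2]>185)).astype(np.uint8)
    n,_,st,c=cv2.connectedComponentsWithStats(m)
    for i in range(1,n):
        if 60<st[i,4]<2500:
            u,v=c[i]; l,t,w,h=st[i,:4]; d=np.linalg.norm(px2w(s,l,v,z)-px2w(s,l+w,v,z))*1000
            print("px",np.round(c[i]),"xy",np.round(px2w(s,u,v,z)[:2]*1000,1),"dia",round(d,1),"touch" if l<2 or t<2 or l+w>509 else "")
E
python3 -c "
from h import *
s=np.load('pics/w5.npy',allow_pickle=True).item(); tops(s)
for n,u,v in [('T1',71,328),('T2',169,376),('T3',302,341),('t2',409,344),('t3',529,404),('t4',619,368),('blk',80,447)]: print(n,np.round(px2w(s,u/1.5,v/1.5,.042)[:2]*1000,1))
"
```

```text
px [ 44. 219.] xy [464.1 230.5] dia 27.2 
px [200. 228.] xy [469.4  89.2] dia 27.5 
px [273. 229.] xy [474.5  22.8] dia 19.3 
px [412. 246.] xy [ 470.6 -108.8] dia 19.7 
px [112. 250.] xy [437.7 171. ] dia 27.3 
px [353. 269.] xy [440.1 -58.4] dia 19.2 
T1 [464.4 227.9]
T2 [437.4 170.1]
T3 [469.7  88.3]
t2 [474.2  23. ]
t3 [440.  -58.4]
t4 [ 470.9 -109.3]
blk [378.5 230.7]
```

```bash
python3 -c "
from h import *
go(470.7,-109,75,.1)"
```

```text
at [517.2  42.4 166.5] 0.1 tool shift [-61.4 145.9  91.5] per row of 3.0 [-20.5  48.6  30.5] turn deg -0.0
```

Request:
arm_command([
  [-20.5, 48.6, 25],
  [-20.5, 48.6, 25],
  [-20.5, 48.6, 25],
  [0, 0, 15],
  [0, 0, 0],
  [0, 0, 0],
], turn=[0, 0, 0, 0, 0, 0], claw=[45, 45, 45, 45, 45, 45])

```text
time: 20.78
ee_pos: [0.4702, -0.1086, 0.0769]
eef_rot: [3.141, -0.001, 0.1]
wrist_force: [-0.4, 0.5, -0.1]
opening: 0.527
```

```bash
python3 -c "
from h import *
go(470.7,-109,17,.1); s=snap('wrist','w6'); tops(s)"
```

```text
at [ 470.2 -108.6   76.9] 0.1 tool shift [ 0.4  0.4 59.9] per row of 1.0 [ 0.4  0.4 59.9] turn deg 0.0
px [ 36. 199.] xy [474.7  22.8] dia 19.5 
px [253. 225.] xy [ 470.5 -106.3] dia 14.0 
px [167. 259.] xy [441.9 -54.8] dia 14.5
```

Request:
arm_command([
  [0.4, 0.4, 30],
  [0, 0, 28],
  [0, 0, 0],
  [0, 0, 0],
  [0, 0, 0],
  [0, 0, 0],
  [0, 0, 0],
  [0, 0, -45],
  [0, 0, -40],
  [-8, 50, 0],
  [-8, 50, 0],
  [-8, 50, 0],
  [0, 0, 0],
  [0, 0, 0],
], turn=[0, 0, 0, 0, 0, 0, 0, 0, 0, 0, 0, 0, 8.5, 0], claw=[45, 45, 45, 10, 10, 10, 10, 10, 10, 10, 10, 10, 10, 10], squeeze=50)

```text
time: 22.58
ee_pos: [0.4604, -0.2608, 0.1038]
eef_rot: [-3.141, 0.001, -0.048]
wrist_force: [-0.0, 0.4, -1.3]
opening: 0.215
```

```bash
python3 -c "
from h import *
s=snap('wrist','w7',None,1.5); go(470,-310,60,-.055)"
```

```text
at [ 460.4 -260.1  103.8] -0.046 tool shift [11.9 49.5 43.7] per row of 1.0 [11.9 49.5 43.7] turn deg 0.5
```

View pics/w7.png

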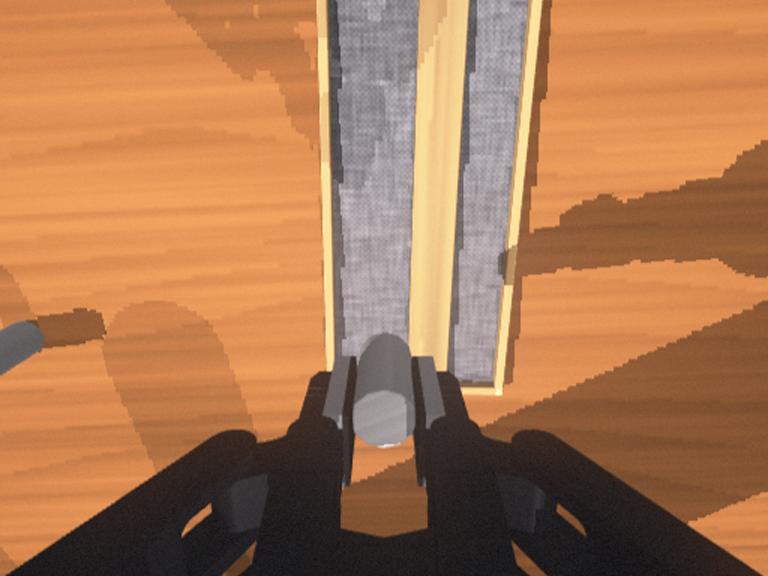

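```bash
python3 -c "
from h import *
s=np.load('pics/w7.npy',allow_pickle=True).item(); P=lambda u,v:np.round(px2w(s,u/1.5,v/1.5,.01)[:2]*1000,1)
for v,us in ((50,(317,327,418,466,529,541)),(330,(326,334,410,449,500,508))): print([P(u,v).tolist() for u in us])
print(P(500,393),P(450,385))"
```

```text
[[576.0, -236.0], [575.8, -240.5], [573.8, -281.3], [572.7, -302.7], [571.4, -331.0], [571.1, -336.3]]
[[440.0, -228.4], [439.8, -232.6], [437.8, -273.4], [436.7, -294.4], [435.4, -321.7], [435.2, -326.0]]
[ 396.9 -322.8] [ 403.3 -294.7]
```

```bash
python3 -c "
from h import *
go(575,-316.6,103,-.058)"
```

```text
at [ 460.4 -260.1  103.8] -0.046 tool shift [117.1  51.2   0.7] per row of 2.0 [58.5 25.6  0.3] turn deg 0.7
```

Request:
arm_command([
  [39, 17, 0],
  [39, 17, 0],
  [39, 17, 0],
  [0, 0, 40],
  [0, 0, 20],
  [0, 0, 10],
  [0, 0, 0],
], turn=[0, 0, 0.7, 0, 0, 0, 0], claw=[10, 10, 10, 10, 10, 10, 10])

```text
time: 23.5
ee_pos: [0.5748, -0.3162, 0.0333]
eef_rot: [-3.141, 0.001, -0.06]
wrist_force: [0.6, 0.9, -1.2]
opening: 0.211
```

Request:
arm_command([
  [0, 0, 6],
  [0, 0, 3.5],
  [0, 0, 0],
  [0, 0, 0],
  [0, 0, 0],
  [0, 0, -30],
  [0, 0, -40],
  [0, 0, 0],
], turn=[0, 0, 0, 0, 0, 0, 0, 0], claw=[10, 10, 10, 38, 38, 38, 38, 38])

```text
time: 24.5
ee_pos: [0.5778, -0.3188, 0.0983]
eef_rot: [3.137, -0.007, -0.06]
wrist_force: [-0.3, 0.7, 0.6]
opening: 0.447
```

```bash
python3 -c "
from h import *
go(440.1,-58.4,75,.0); s=snap('wrist','w8'); tops(s,.046); tops(s); go(440.1,-58.4,90,.0)"
```

```text
at [ 577.8 -318.8   98.3] -0.06 tool shift [-153.3 -251.7   21. ] per row of 5.0 [-30.7 -50.3   4.2] turn deg -3.4
px [253. 219.] xy [ 575.1 -316.8] dia 19.9 
px [253. 219.] xy [ 573.4 -316.7] dia 20.3 
at [ 576.5 -317.8   96.3] -0.06 tool shift [-151.8 -250.7    5.2] per row of 5.0 [-30.4 -50.1   1. ] turn deg -3.5
```

Request:
arm_command([
  [-30.4, -50, 0],
  [-30.4, -50, 0],
  [-30.4, -50, 0],
  [-30.4, -50, 0],
  [-30.4, -50, 15],
  [0, 0, 0],
  [0, 0, 0],
], turn=[0, 0, 0, 0, 0, 0, 0], claw=[45, 45, 45, 45, 45, 45, 45])

```text
time: 25.42
ee_pos: [0.4393, -0.0584, 0.0789]
eef_rot: [3.141, -0.0, -0.06]
wrist_force: [1.6, 0.1, 0.4]
opening: 0.527
```

```bash
python3 -c "
from h import *
s=snap('wrist','w9'); tops(s);go(440.1,-58.4,18)"
```

```text
px [115. 176.] xy [474.7  22.7] dia 19.9 
px [ 12. 193.] xy [468.5  85.3] dia 17.2 touch
px [255. 223.] xy [440.2 -57.4] dia 18.4 
at [440.1 -59.1  79.1] -0.061 tool shift [-0.2 -0.8 61.1] per row of 2.0 [-0.1 -0.4 30.6] turn deg None
```

Request:
arm_command([
  [0, -0.8, 30],
  [0, 0, 30.5],
  [0, 0, 0],
  [0, 0, 0],
  [0, 0, 0],
  [0, 0, 0],
  [0, 0, -40],
  [0, 0, -40],
  [21.1, 49.9, 0],
  [21.1, 49.9, 0],
  [21.1, 49.9, 0],
  [21.1, 49.9, 0],
  [21, 49.8, 0],
  [0, 0, 30],
  [0, 0, 20],
  [0, 0, 10],
  [0, 0, 8],
  [0, 0, 0],
], turn=[0, 0, 0, 0, 0, 0, 0, 0, 0, 0, 0, 0, 0, 0, 0, 0, 0, 0], claw=[45, 45, 45, 10, 10, 10, 10, 10, 10, 10, 10, 10, 10, 10, 10, 10, 10, 10])

```text
time: 27.72
ee_pos: [0.529, -0.3125, 0.0308]
eef_rot: [-3.141, 0.0, -0.06]
wrist_force: [-0.2, -0.1, -0.5]
opening: 0.215
```

Request:
arm_command([
  [0, 0, 5],
  [0, 0, 3],
  [0, 0, 0],
  [0, 0, 0],
  [0, 0, 0],
  [0, 0, -30],
  [0, 0, -45],
  [0, 0, 0],
], turn=[0, 0, 0, 0, 0, 0, 0, 0], claw=[10, 10, 10, 38, 38, 38, 38, 38])

```text
time: 28.72
ee_pos: [0.5312, -0.3146, 0.1013]
eef_rot: [3.137, -0.006, -0.06]
wrist_force: [1.2, 0.4, -0.1]
opening: 0.445
```

```bash
python3 -c "
from h import *
s=snap('wrist','w10'); tops(s,.046); go(474.6,22.8,90)"
```

```text
px [255. 148.] xy [ 575.1 -316.8] dia 18.8 
px [253. 216.] xy [ 529.6 -312.7] dia 19.5 
at [ 529.9 -313.5   99.4] -0.06 tool shift [ -75.5 -332.4    8.4] per row of 6.0 [-12.6 -55.4   1.4] turn deg None
```

Request:
arm_command([
  [-12.6, -55.4, 0],
  [-12.6, -55.4, 0],
  [-12.6, -55.4, 0],
  [-12.6, -55.4, 0],
  [-12.6, -55.4, 0],
  [-12.5, -55.4, 18],
  [0, 0, 0],
  [0, 0, 0],
], turn=[0, 0, 0, 0, 0, 0, 0, 0], claw=[45, 45, 45, 45, 45, 45, 45, 45])

```text
time: 29.78
ee_pos: [0.4736, 0.0236, 0.0791]
eef_rot: [3.142, 0.001, -0.059]
wrist_force: [0.8, 0.0, -0.4]
opening: 0.524
```

```bash
python3 -c "
from h import *
s=snap('wrist','w11'); tops(s);go(474.6,22.8,18)"
```

```text
px [255. 223.] xy [474.2  24.3] dia 19.1 
px [152. 235.] xy [469.6  89. ] dia 26.8 
px [ 37. 286.] xy [437.8 170.9] dia 27.6 
at [474.2  22.9  79.4] -0.061 tool shift [ 0.4  0.  61.4] per row of 2.0 [ 0.2  0.  30.7] turn deg None
```

Request:
arm_command([
  [0.3, 0, 30],
  [0, 0, 31],
  [0, 0, 0],
  [0, 0, 0],
  [0, 0, 0],
  [0, 0, 0],
  [0, 0, -40],
  [0, 0, -40],
  [5.1, 55.5, 0],
  [5.1, 55.5, 0],
  [5.1, 55.5, 0],
  [5.1, 55.5, 0],
  [5.1, 55.5, 0],
  [5.1, 55.5, 0],
  [0, 0, 30],
  [0, 0, 20],
  [0, 0, 18],
  [0, 0, 0],
], turn=[0, 0, 0, 0, 0, 0, 0, 0, 0, 0, 0, 0, 0, 0, 0, 0, 0, 0], claw=[45, 45, 45, 10, 10, 10, 10, 10, 10, 10, 10, 10, 10, 10, 10, 10, 10, 10])

```text
time: 32.08
ee_pos: [0.4837, -0.3096, 0.0297]
eef_rot: [-3.14, 0.002, -0.06]
wrist_force: [0.4, 0.8, -1.3]
opening: 0.213
```

Request:
arm_command([
  [0, 1, 4],
  [0, 0, 3],
  [0, 0, 0],
  [0, 0, 0],
  [0, 0, 0],
  [0, 0, -30],
  [0, 0, -45],
  [0, 0, 0],
], turn=[0, 0, 0, 0, 0, 0, 0, 0], claw=[10, 10, 10, 38, 38, 38, 38, 38])

```text
time: 33.08
ee_pos: [0.4865, -0.3135, 0.1023]
eef_rot: [3.136, -0.006, -0.06]
wrist_force: [0.9, -0.9, -0.4]
opening: 0.445
```

```bash
python3 -c "
from h import *
s=snap('wrist','w12'); tops(s,.046); go(465,297,90)"
```

```text
px [253.  72.] xy [ 575.3 -316.9] dia 18.8 
px [251. 149.] xy [ 529.7 -312.8] dia 18.9 
px [253. 216.] xy [ 484.  -311.4] dia 19.6 
at [ 485.3 -312.5  100.6] -0.06 tool shift [ -57.1 -607.2    8.7] per row of 11.0 [ -5.2 -55.2   0.8] turn deg None
```

Request:
arm_command([
  [-5.2, -55.5, 0],
  [-5.2, -55.5, 0],
  [-5.2, -55.5, 0],
  [-5.2, -55.5, 0],
  [-5.2, -55.5, 0],
  [-5.2, -55.5, 0],
  [-5.2, -55.5, 0],
  [-5.2, -55.5, 0],
  [-5.2, -55.5, 0],
  [-5.2, -55.5, 0],
  [-5.2, -55.5, 0],
  [0, 0, 0],
  [0, 0, 0],
  [0, 0, 0],
], turn=[0, 0, 0, 0, 0, 0, 0, 0, 0, 0, 0, 0, 0, 0], claw=[45, 45, 45, 45, 45, 45, 45, 45, 45, 45, 45, 45, 45, 45])

```text
time: 34.88
ee_pos: [0.4637, 0.2996, 0.0982]
eef_rot: [3.141, 0.002, -0.062]
wrist_force: [0.5, -0.1, -0.8]
opening: 0.528
```

```bash
python3 -c "
from h import *
s=snap('wrist','w13',None,1.5); tops(s);go(464,300,18)"
```

```text
px [250. 211.] xy [465.1 303.5] dia 19.5 
px [357. 212.] xy [459.3 232. ] dia 26.9 
px [445. 236.] xy [437.6 171. ] dia 27.7 
at [464.  299.6  98.4] -0.062 tool shift [ 0.1 -0.4 80.4] per row of 2.0 [ 0.  -0.2 40.2] turn deg None
```

Request:
arm_command([
  [0.8, -3.7, 40],
  [0, 0, 40.5],
  [0, 0, 0],
  [0, 0, 0],
  [0, 0, 0],
  [0, 0, 0],
  [0, 0, -40],
  [0, 0, -40],
  [0, 0, 0],
], turn=[0, 0, 0, 0, 0, 0, 0, 0, 0], claw=[45, 45, 45, 10, 10, 10, 10, 10, 10])

```text
time: 36.05
ee_pos: [0.4675, 0.306, 0.1019]
eef_rot: [-3.138, -0.007, -0.06]
wrist_force: [-0.4, 0.5, -1.6]
opening: 0.212
```

Request:
arm_command([
  [1.2, 55.6, 0],
  [1.2, 55.6, 0],
  [1.2, 55.6, 0],
  [1.2, 55.6, 0],
  [1.2, 55.6, 0],
  [1.2, 55.6, 0],
  [1.2, 55.6, 0],
  [1.2, 55.6, 0],
  [1.2, 55.6, 0],
  [1.2, 55.6, 0],
  [1.2, 55.6, 0],
  [0, 0, 30],
  [0, 0, 20],
  [0, 0, 15],
  [0, 0, 0],
], turn=[0, 0, 0, 0, 0, 0, 0, 0, 0, 0, 0, 0, 0, 0, 0], claw=[10, 10, 10, 10, 10, 10, 10, 10, 10, 10, 10, 10, 10, 10, 10])

```text
time: 37.92
ee_pos: [0.4407, -0.3055, 0.032]
eef_rot: [-3.139, 0.002, -0.06]
wrist_force: [-1.2, 0.6, -0.7]
opening: 0.214
```

Request:
arm_command([
  [0, 2, 5],
  [0, 0, 4.5],
  [0, 0, 0],
  [0, 0, 0],
  [0, 0, 0],
  [0, 0, -30],
  [0, 0, -45],
  [0, 0, 0],
], turn=[0, 0, 0, 0, 0, 0, 0, 0], claw=[10, 10, 10, 38, 38, 38, 38, 38])

```text
time: 38.92
ee_pos: [0.4431, -0.3102, 0.102]
eef_rot: [3.136, -0.005, -0.06]
wrist_force: [0.3, -0.6, 0.3]
opening: 0.445
```

```bash
python3 -c "
from h import *
s=snap('wrist','w14'); tops(s,.046); go(469.6,88.7,90)"
```

```text
px [254.   2.] xy [ 567.7 -316.4] dia 14.3 touch
px [251.  76.] xy [ 529.8 -312.8] dia 18.8 
px [170.  93.] xy [ 523.1 -263.9] dia 12.5 
px [161. 114.] xy [ 511.4 -256.7] dia 8.5 
px [177. 136.] xy [ 497.2 -264. ] dia 18.0 
px [254. 153.] xy [ 483.9 -311.4] dia 19.6 
px [197. 156.] xy [ 484.2 -275.5] dia 8.2 
px [187. 167.] xy [ 477.4 -267.7] dia 6.4 
px [173. 173.] xy [ 474.  -258.7] dia 12.2 
px [194. 192.] xy [ 460.1 -270.3] dia 18.4 
px [180. 213.] xy [ 446.5 -259.4] dia 15.4 
px [254. 219.] xy [ 438.9 -308.8] dia 20.3 
at [ 442.1 -309.3  100.4] -0.06 tool shift [   3.5 -398.9    9.3] per row of 7.0 [  0.5 -57.    1.3] turn deg None
```

Request:
arm_command([
  [0.6, -57, 0],
  [0.6, -57, 0],
  [0.6, -57, 0],
  [0.6, -57, 0],
  [0.6, -57, 0],
  [0.6, -57, 0],
  [0.6, -57, 0],
  [0, 0, 10],
  [0, 0, 0],
  [0, 0, 0],
], turn=[0, 0, 0, 0, 0, 0, 0, 0, 0, 0], claw=[50, 50, 50, 50, 50, 50, 50, 50, 50, 50])

```text
time: 40.22
ee_pos: [0.4693, 0.0883, 0.0883]
eef_rot: [3.141, 0.001, -0.062]
wrist_force: [-0.2, -0.7, 0.8]
opening: 0.585
```

```bash
python3 -c "
from h import *
s=snap('wrist','w15'); tops(s);go(469.6,88.7,18)"
```

```text
px [255. 218.] xy [469.6  89.1] dia 27.0 
px [ 41. 238.] xy [464.3 230.2] dia 28.2 
px [138. 268.] xy [437.8 170.9] dia 27.8 
at [469.6  88.1  88.6] -0.063 tool shift [ 0.1 -0.6 70.6] per row of 2.0 [ 0.  -0.3 35.3] turn deg None
```

Request:
arm_command([
  [0, -0.6, 35],
  [0, 0, 35.5],
  [0, 0, 0],
  [0, 0, 0],
  [0, 0, 0],
  [0, 0, 0],
  [0, 0, -40],
  [0, 0, -40],
  [15.9, 49, 0],
  [15.9, 49, 0],
  [15.9, 49, 0],
  [15.9, 49, 0],
  [15.9, 49, 0],
  [15.9, 49, 0],
  [15.9, 49, 0],
  [0, 0, 30],
  [0, 0, 20],
  [0, 0, 15],
  [0, 0, 0],
], turn=[0, 0, 0, 0, 0, 0, 0, 0, 0, 0, 0, 0, 0, 0, 0, 0, 0, 0, 0], claw=[50, 50, 50, 10, 10, 10, 10, 10, 10, 10, 10, 10, 10, 10, 10, 10, 10, 10, 10])

```text
time: 42.65
ee_pos: [0.5592, -0.2581, 0.0323]
eef_rot: [-3.14, 0.002, -0.06]
wrist_force: [-0.0, -0.1, -2.1]
opening: 0.309
```

Request:
arm_command([
  [0, 1.5, 5],
  [0, 0, 4.5],
  [0, 0, 0],
  [0, 0, 0],
  [0, 0, 0],
  [0, 0, -30],
  [0, 0, -45],
  [0, 0, 0],
], turn=[0, 0, 0, 0, 0, 0, 0, 0], claw=[10, 10, 10, 42, 42, 42, 42, 42])

```text
time: 43.65
ee_pos: [0.5626, -0.2622, 0.1029]
eef_rot: [3.137, -0.008, -0.06]
wrist_force: [0.6, -0.3, -0.4]
opening: 0.494
```

```bash
python3 -c "
from h import *
s=snap('wrist','w16'); tops(s,.046); go(437.7,170.9,90)"
```

```text
px [253. 218.] xy [ 558.7 -259.9] dia 28.5 
px [333. 249.] xy [ 531.6 -314.8] dia 19.0 
at [ 561.1 -261.2  100.9] -0.06 tool shift [-149.3 -423.9    9.3] per row of 8.0 [-18.7 -53.    1.2] turn deg None
```

Next the second thick punch near (437.7, 170.9).

Request:
arm_command([
  [-18.6, -53, 0],
  [-18.6, -53, 0],
  [-18.6, -53, 0],
  [-18.6, -53, 0],
  [-18.6, -53, 0],
  [-18.6, -53, 0],
  [-18.6, -53, 0],
  [-18.6, -53, 10],
  [0, 0, 0],
  [0, 0, 0],
], turn=[0, 0, 0, 0, 0, 0, 0, 0, 0, 0], claw=[50, 50, 50, 50, 50, 50, 50, 50, 50, 50])

```text
time: 44.95
ee_pos: [0.4366, 0.1717, 0.0882]
eef_rot: [3.141, 0.001, -0.059]
wrist_force: [-0.2, 0.1, 0.8]
opening: 0.586
```

```bash
python3 -c "
from h import *
s=snap('wrist','w17'); tops(s);go(437.7,170.9,18)"
```

```text
px [159. 182.] xy [464.2 230.2] dia 27.2 
px [257. 216.] xy [437.7 171.3] dia 26.9 
at [437.1 171.1  88.4] -0.061 tool shift [ 0.6  0.2 70.4] per row of 2.0 [ 0.3  0.1 35.2] turn deg None
```

Request:
arm_command([
  [0.5, 0, 35],
  [0, 0, 35],
  [0, 0, 0],
  [0, 0, 0],
  [0, 0, 0],
  [0, 0, 0],
  [0, 0, -40],
  [0, 0, -40],
  [11.4, 53.2, 0],
  [11.4, 53.2, 0],
  [11.4, 53.2, 0],
  [11.4, 53.2, 0],
  [11.4, 53.2, 0],
  [11.4, 53.2, 0],
  [11.4, 53.2, 0],
  [11.4, 53.2, 0],
  [0, 0, 30],
  [0, 0, 20],
  [0, 0, 15],
  [0, 0, 0],
], turn=[0, 0, 0, 0, 0, 0, 0, 0, 0, 0, 0, 0, 0, 0, 0, 0, 0, 0, 0, 0], claw=[50, 50, 50, 10, 10, 10, 10, 10, 10, 10, 10, 10, 10, 10, 10, 10, 10, 10, 10, 10])

```text
time: 47.5
ee_pos: [0.5022, -0.2578, 0.033]
eef_rot: [-3.14, 0.002, -0.06]
wrist_force: [0.8, -0.1, -2.3]
opening: 0.307
```

Request:
arm_command([
  [0, 0, 5],
  [0, 0, 5],
  [0, 0, 0],
  [0, 0, 0],
  [0, 0, 0],
  [0, 0, -30],
  [0, 0, -45],
  [0, 0, 0],
], turn=[0, 0, 0, 0, 0, 0, 0, 0], claw=[10, 10, 10, 42, 42, 42, 42, 42])

```text
time: 48.5
ee_pos: [0.505, -0.2602, 0.1023]
eef_rot: [3.137, -0.007, -0.06]
wrist_force: [-0.1, -0.3, 0.4]
opening: 0.493
```

```bash
python3 -c "
from h import *
s=snap('wrist','w18'); tops(s,.046); go(464.2,230.2,90)"
```

```text
px [343.  99.] xy [ 575.1 -316.8] dia 19.3 
px [250. 132.] xy [ 559.1 -259.8] dia 26.7 
px [253. 217.] xy [ 501.9 -258.2] dia 27.7 
px [332. 237.] xy [ 484.  -311.3] dia 19.4 
at [ 503.8 -259.3  100.6] -0.06 tool shift [ -69.1 -486.3    9.2] per row of 9.0 [ -7.7 -54.    1. ] turn deg None
```

Request:
arm_command([
  [-7.6, -54.2, 0],
  [-7.6, -54.2, 0],
  [-7.6, -54.2, 0],
  [-7.6, -54.2, 0],
  [-7.6, -54.2, 0],
  [-7.6, -54.2, 0],
  [-7.6, -54.2, 0],
  [-7.6, -54.2, 0],
  [-7.6, -54.2, 10],
  [0, 0, 0],
  [0, 0, 0],
], turn=[0, 0, 0, 0, 0, 0, 0, 0, 0, 0, 0], claw=[50, 50, 50, 50, 50, 50, 50, 50, 50, 50, 50])

```text
time: 49.92
ee_pos: [0.4631, 0.2321, 0.0879]
eef_rot: [3.141, 0.002, -0.06]
wrist_force: [-0.2, -1.0, -0.1]
opening: 0.586
```

```bash
python3 -c "
from h import *
s=snap('wrist','w19'); tops(s);go(464.2,230.2,18)"
```

```text
px [473.   4.] xy [577.1 111.9] dia 33.5 touch
px [258. 217.] xy [464.  231.2] dia 26.3 
at [463.5 231.4  88.2] -0.061 tool shift [ 0.9  1.1 70.2] per row of 2.0 [ 0.4  0.6 35.1] turn deg None
```

Request:
arm_command([
  [0.6, 0.8, 35],
  [0, 0, 35],
  [0, 0, 0],
  [0, 0, 0],
  [0, 0, 0],
  [0, 0, 0],
  [0, 0, -40],
  [0, 0, -40],
  [1.2, 53.9, 0],
  [1.2, 53.9, 0],
  [1.2, 53.9, 0],
  [1.2, 53.9, 0],
  [1.2, 53.9, 0],
  [1.2, 53.9, 0],
  [1.2, 53.9, 0],
  [1.2, 53.9, 0],
  [1.2, 53.9, 0],
  [0, 0, 30],
  [0, 0, 35],
  [0, 0, 0],
], turn=[0, 0, 0, 0, 0, 0, 0, 0, 0, 0, 0, 0, 0, 0, 0, 0, 0, 0, 0, 0], claw=[50, 50, 50, 10, 10, 10, 10, 10, 10, 10, 10, 10, 10, 10, 10, 10, 10, 10, 10, 10])

```text
time: 52.48
ee_pos: [0.4445, -0.2519, 0.0322]
eef_rot: [-3.138, 0.004, -0.061]
wrist_force: [-0.3, 0.2, -2.3]
opening: 0.307
```

Request:
arm_command([
  [0, 1, 5],
  [0, 0, 4],
  [0, 0, 0],
  [0, 0, 0],
  [0, 0, 0],
  [0, 0, -30],
  [0, 0, -45],
  [0, 0, -50],
  [-30, -50, 0],
  [-30, -50, 0],
  [0, 0, 0],
], turn=[0, 0, 0, 0, 0, 0, 0, 0, 0, 0, 0], claw=[10, 10, 10, 42, 42, 42, 42, 42, 42, 42, 42])

```text
time: 53.85
ee_pos: [0.3878, -0.146, 0.1499]
eef_rot: [-3.138, 0.005, -0.058]
wrist_force: [-0.3, 0.4, 0.4]
opening: 0.495
```

```bash
python3 -c "
from h import *
s=snap('top','top1'); f=s['frame'][95:300,115:405]; cv2.imwrite('pics/top1c.png',cv2.resize(f,None,fx=2.75,fy=2.75,interpolation=cv2.INTER_CUBIC))
s=snap('scene','sc1',(120,40,400,320),2)"
```

```text
(no output)
```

View pics/top1c.png

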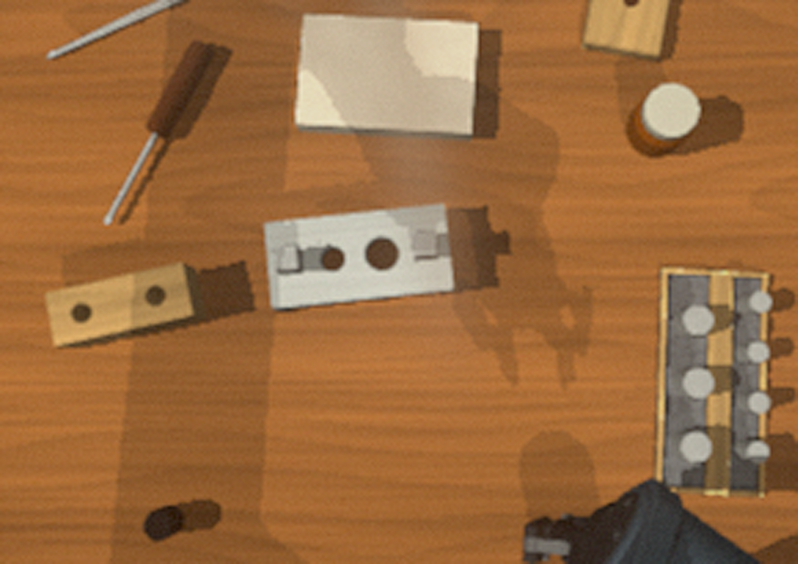

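View pics/sc1.png

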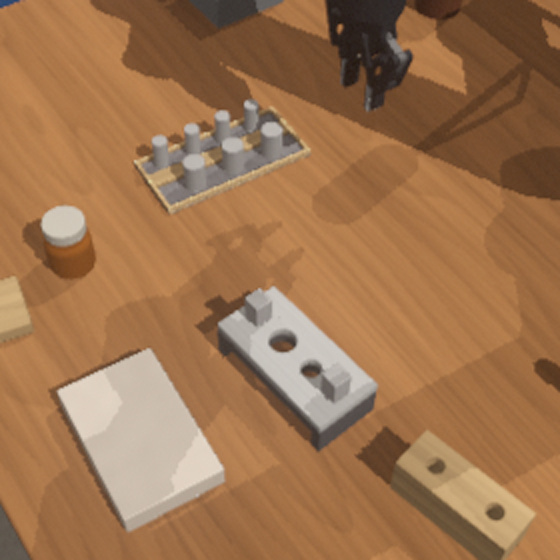

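Request:
arm_command([
  [2, 50, 0],
  [2, 50, 0],
  [2, 40, 0],
  [0, 0, 0],
  [0, 0, 0],
], turn=[0, 0, 0, 0, 0], claw=[42, 42, 42, 42, 42])

```text
time: 54.58
ee_pos: [0.3896, -0.2913, 0.1495]
eef_rot: [-3.141, 0.0, -0.062]
wrist_force: [0.2, -0.0, -0.4]
opening: 0.495
```

```bash
python3 -c "
from h import *
s=snap('wrist','w20',None,1.5); tops(s,.046); go(464.2,230.2,90)"
```

```text
px [274.   3.] xy [ 523.1 -311.7] dia 18.4 touch
px [223.  18.] xy [ 515.9 -275.9] dia 7.6 
px [282.  26.] xy [ 508.5 -316.8] dia 7.0 
px [200.  42.] xy [ 502.1 -258.3] dia 27.5 
px [276.  64.] xy [ 484.3 -311.5] dia 19.4 
px [223.  81.] xy [ 474.8 -272.3] dia 11.7 
px [279.  89.] xy [ 467.  -312.7] dia 5.9 
px [208. 134.] xy [ 437.2 -256.9] dia 36.1 
px [273. 136.] xy [ 432.8 -307.2] dia 20.8 
at [ 389.4 -290.5  149.5] -0.061 tool shift [  43.2 -524.2   60. ] per row of 9.0 [  4.8 -58.2   6.7] turn deg None
```

View pics/w20.png

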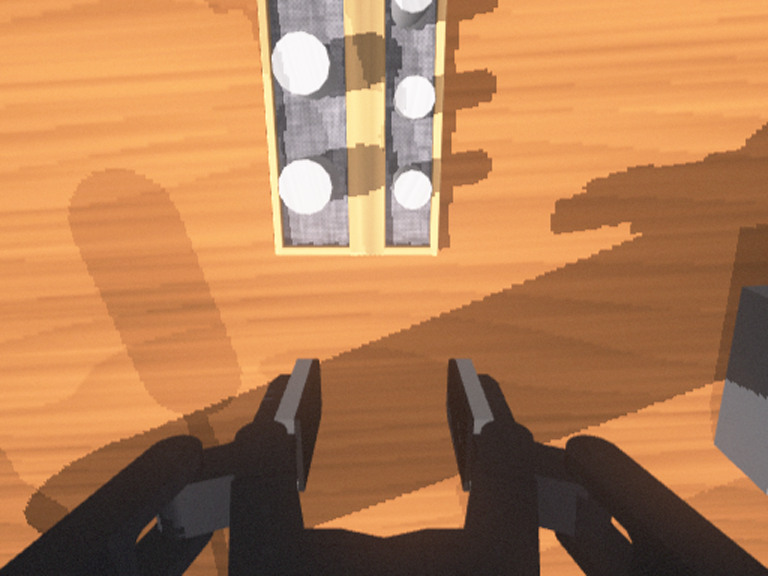

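```bash
python3 -c "
from h import *
print(ticket.sign_off())"
```

```text
the job is handed in; nothing more can be done
None
```

I pressed both taper pins home through the guide plate and die, then stood all 7 punches in the tray: 3 thick in the wide row and 4 thin in the narrow row. I handed the job in at about 55 s; sign-off gives no verdict.

**Pins:** The pin in hole a stopped moving as the push force rose. The pin in hole b stopped about 3 mm higher than I expected, because the gripper held it differently. Pressing on its head with shut fingers met contact at 84.1 mm above the bench, which is the seated height. The last pictures showed both pins upright and the plate in line with the die. I didn't measure the plate's hole offsets again after pinning.

**Punches:** After each placement except the last, a wrist-camera picture put that punch within about 2–3 mm of its row's centre line. The last thick punch I only saw in the final pictures. In the last top view the nearest thin punch looked odd, but a closer look showed it standing upright.

**Bystanders:** The block, jar, hand tool and black look-alike looked unmoved. I saw no sign that any punch had been knocked aside.

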